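# Fan rotor onto the balancing arbor

## Robot

A 6-joint arm with a two-finger parallel gripper is mounted at the origin on the work surface. World frame = base frame: x ahead of the robot, y to its left, z up, the work surface at z = 0. Lengths are in m, angles in rad, forces in N, time in s.
With the tool pointing down it reaches from about 0.4 to 0.825 m from the base axis. Payload 7 kg.
Tool frame: the origin (TCP) lies between the finger pads; the fingertips stand 8 mm ahead of it and the grasp point (between the pads) lies 11 mm behind it (arm.finger_overhang is the distance from the TCP to the fingertips, in m); z points along the fingers, y is the line along which they close (so a half turn about z gives the same grasp; the last joint's range is limited). The gripper opens to 88 mm and grips with 3 to 60 N. Pads are 19 mm wide; open, the fingers measure 130 mm over their backs; the gripper's body (78 mm by 193 mm) begins 47 mm behind the grasp point.
Start: joints at [1.415, 0.359, 0.012, 0, -1.224, -0.288], TCP at [0.29, 0.61, 0.235] pointing down, gripper open.
Joint ranges: [-3.07, 3.07], [-1.43, 2.12], [-1.02, 1.25], [-3.03, 1.67], [-3.05, -0], [-3.03, 3.03]. Speed limits (rad/s): [2.39, 2.39, 3.01, 3.14, 3.14, 3.14].

## Interface

Orientations are given as [roll, pitch, yaw] about the fixed x, y, z axes, in that order (R = Rz(yaw) Ry(pitch) Rx(roll)).
In Python, from station import arm gives the robot as it stands.
- The arm moves only by the tool move_arm, never from a script. Its argument "rows" is text: rows parted by semicolons, each of 7 numbers parted by spaces: the turn, a rotation vector about the tool's x, y, z in degrees, then the shift along the tool's x, y, z in m, then the finger opening in m, from 0 to 0.0876. A call has 1 to 8 rows; each row shifts and turns the commanded pose from where the row before left it, along the tool's axes as they then stand; what a row does not reach is not made up. A row lasts 1/8 s, in which the tool goes at most 62.5 mm and 10.7 degrees, less where a joint would pass 70% of its speed; a pose out of reach is approached as far as the arm can. A call is refused whole if a number of a shift passes 0.0625 or a number of a turn 10.7, either way. A call with a gripper value outside its range is refused whole. The fingers move at their own pace and stop on an object; "squeeze" is the grip in N (left out, the last holds). Time passes only in rows, so rows that do not move let the fingers close. It gives the time, the measured TCP pose, the force, the opening and the grip force at its end, in the units of the state.
- arm.get_state(): the state, without advancing time (a new reading comes with each control period).
- arm.grab_frame(name): name is "scene" or "top" or "wrist"; returns (picture, depth): 480x640x3 uint8, blue, green, red; 480x640 float32, m along the optical axis (not along the pixel's ray), 0 where there is no reading.
- arm.camera_model(name): a dict with "mtx" (3x3 intrinsics, pixels), "camera_from_world" (4x4, takes a point from world to camera coordinates); the wrist camera has in their place "mount" (4x4, takes a point from camera to tool coordinates, whose origin is the TCP and whose axes are the flange's). Camera axes: x right, y down, z forward; pixel columns grow to the right and rows downward; lengths in m; the calibration is good to about 2 mm. A picture is of the moment at which its call begins: read the wrist's pose just before it. camera_model takes no time and is no camera call.
- arm.job_done(): hands the job in; it is judged then, once.
The state is a dict: "t": time; "q": joint angles; "qd": joint speeds; "joint_efforts": joint torques, N m; "eef_pos": TCP position; "ee_rot": TCP orientation; "force": force on the tool from outside, world axes, zero at the start; "moment": the same for the moment, N m; "width": finger opening in m; "gripper_force": force on a finger pad.
Only numpy, scipy, OpenCV 4.12 (cv2) and the standard library are available. Lean on these libraries where they do the work, as an engineer would, in place of code of your own. Each camera call takes 0.05 s, during which the arm holds its last target. There are 200 camera calls.

## Task

Pick up the balancing arbor by its blue grip, thread it through the wide mouth of the fan rotor lying in the grey cradle, and press the rotor fully home on the brass taper by pushing it against the cradle's sprung stop with about 12 N: hold that for a moment, and never reach 18 N on the cradle. Then carry the rotor away on the arbor and set the arbor gently down in both V notches of the balancer, blue grip on the side away from the hand crank, rotor between the two posts and still home on the taper, and let go. Do not touch the rotor with the gripper, and leave the other things on the table where they lie.

Things in the scene. Friction and masses are not known exactly. Their poses are not given: they have to be found in the camera images.
- arbor: Balancing arbor, 75 g. Origin on its axis at the middle of the blue square grip (28 mm long, 18 x 18 mm, flats upright and level); x runs along the axis to the free tip. Steel shaft 8 mm thick from x = 14 to 48 mm, brass taper 48 to 100, 8 mm shaft 100 to 130. At first it lies level in two V notches of a black rest, axis 45 mm above the table, posts at x = 34 and 112 (3 to 6 mm either way), table bare under the grip.
- arbor_tip (a point): Free end of the arbor, on its axis, 130 mm from the middle of the grip; blunt point 4 mm thick.
- arbor_seat (a point): Point on the arbor's axis 71 mm from the middle of the grip: the rotor's centre is here (within 1 or 2 mm) when the rotor is fully home on the brass taper. The taper's diameter shrinks evenly from 21 mm (48 mm from the middle of the grip) to 8 mm (at 100 mm). Friction keeps a pressed rotor on it while the arbor is carried level.
- rotor: Black shrouded fan rotor, orange blades, aluminium hub; 48 mm diameter, 30 mm long, 80 to 140 g. Origin at its centre; x runs along the bore away from the wide mouth, and as it lies parallel to the cradle's x axis. It lies on the cradle's two rails, bore level, axis 46 mm above the table, and is easily pushed along them.
- rotor_mouth (a point): Centre of the wide mouth of the rotor's tapered bore, 15 mm from the rotor's centre, on the side the arbor enters. The bore is 19 mm wide here and 11.5 mm at the far end, matching the taper. It goes fully home only if the rotor can centre itself: raise the threaded arbor about 5 mm, so that the rotor hangs just off the rails, before pressing.
- cradle: Grey fixed cradle with two rails; origin on the table, x = direction of pushing. Base plate x = 30 to 155 mm, 70 wide, 10 high. Rotor centre at first at x = 52 to 60. Behind it a red stop with a sprung rubber face (1 mm for 6 N, springs back, travel 8 mm), 75 mm high, with a 22 mm slot open at the top for the arbor. Its face is clamped anywhere from x = 77 to 97, not measured: feel for it.
- balancer: Cast aluminium balancer, fixed. Origin on the table; x runs from the near end to the hand crank. Two posts 10 mm thick at x = -16 and 62 mm, tops 10 mm above the shaft axis. The arbor goes in with the middle of its grip at about x = -50 mm (room from -58 to -36). Base 14 mm high, x = -62 to 152; housing and crank at x = 94 to 146, up to 91 mm high and 76 mm to the -y side.
- notch_near (a point): Axis of an 8 mm shaft resting in the V notch (90 degrees, open upward, about 28 mm wide at the top) of the balancer's near post, 80 mm above the table.
- notch_far (a point): The same in the far post, 78 mm farther along the balancer's x, 80 mm above the table.
- propeller: White two-bladed propeller, 128 mm, lying flat; bystander, origin at its underside.
- lens_cap: Smoky grey lens cap, 52 mm diameter, 9 mm high; bystander, origin at its underside.
- magnet: Steel ring magnet, 36 mm diameter, 8 mm high; bystander, origin at its underside.
- bracket: Yellow U-shaped gimbal bracket, 50 x 30 x 36 mm; bystander, origin at its underside.
- battery: Black and blue battery pack, 72 x 35 x 28 mm; bystander, origin at its underside.
- screwdriver: Screwdriver lying flat, 150 mm long; bystander.
There are look-alikes about, which are no part of the job. What is shaped like the rotor but pink or turquoise is not meant. What is shaped like the cradle but orange is not meant.

How it is judged:
On the way, in this order (a step that is already met when the one before it is completed fails the run):
1. the arbor is threaded: its tip sticks out of the rotor's narrow end (x of arbor_tip in the frame of rotor above 0.025 m and y of arbor_tip in the frame of rotor between -0.01 and 0.01 m and z of arbor_tip in the frame of rotor between -0.01 and 0.01 m), for 0.1 s.
2. the rotor is pressed against the cradle's stop with more than 8 N, fully home on the taper (contact force between rotor and cradle above 8 N and x of rotor in the frame of arbor between 0.067 and 0.074 m and y of rotor in the frame of arbor between -0.0015 and 0.0015 m and z of rotor in the frame of arbor between -0.0015 and 0.0015 m and angle between the x axis of rotor and the x axis of arbor, either way round below 0.06 rad), for 0.25 s.
At the end, for the whole second after the job is handed in: Arbor released, at rest in both V notches (axis 77-83 mm high, within 3 mm and 0.05 rad of their line, grip middle at balancer x -60 to -34 mm); rotor still home on the taper: centre 67-74 mm from the grip middle, within 1.5 mm of the arbor axis and 0.06 rad in line (x of rotor in the frame of arbor between 0.067 and 0.074 m and y of rotor in the frame of arbor between -0.0015 and 0.0015 m and z of rotor in the frame of arbor between -0.0015 and 0.0015 m and angle between the x axis of rotor and the x axis of arbor, either way round below 0.06 rad and x of arbor in the frame of balancer between -0.06 and -0.034 m and y of arbor in the frame of balancer between -0.003 and 0.003 m and z of arbor in the frame of balancer between 0.077 and 0.083 m and angle between the x axis of arbor and the x axis of balancer, either way round below 0.05 rad and linear speed of each of arbor, rotor below 0.02 m/s); the robot touches nothing.
It fails at once if the cradle and its stop are pressed with 18 N or more (contact force between any of rotor, arbor and cradle above 18 N).
It fails at once if the arbor or the rotor strikes the balancer with more than 20 N (contact force between any of arbor, rotor and balancer above 20 N).
It fails at once if the gripper touches the rotor (contact force between any of the fingers, the arm and rotor above 0.5 N).
It fails at once if another thing on the table is moved by more than 15 mm (distance of any of propeller, lens_cap, magnet, bracket, battery, screwdriver from where it was at the start of the episode above 0.015 m).
It also fails if it takes over 67 s, if anything falls off the work surface, if the arm or the gripper's body presses on something with over 40 N, if the wrist force passes 120 N, or if a joint passes its speed limit or range.

## Working session

There is one attempt and no reset: what is moved stays moved. The work goes in short steps, Python scripts to look and compute and a tool call to move; the robot and the scene stay as the last step left them, time stands still between calls to the robot, and variables do not carry over. Pictures are saved under pics/ and viewed, at most 10 in all, crops included, and the job is handed in when it is done.

Besides the shell and the picture viewer there is one more tool, called by a JSON object that holds its "name" and its "arguments", one argument or row to a line. move_arm: Moves the arm, as the interface text tells. Its arguments: {"type":"object","properties":{"rows":{"type":"string"},"squeeze":{"type":"number"}},"required":["rows"]}

```bash
mkdir -p pics; ls; cat > h.py <<'E'
import numpy as np, cv2
from station import arm
from scipy.spatial.transform import Rotation as R
def pts(name):
    st=arm.get_state(); im,d=arm.grab_frame(name); m=arm.camera_model(name); K=np.array(m['mtx'])
    v,u=np.mgrid[:480,:640]
    c=np.stack([(u-K[0,2])/K[0,0]*d,(v-K[1,2])/K[1,1]*d,d],-1)
    if name=='wrist':
        T=np.eye(4);T[:3,:3]=R.from_euler('xyz',st['ee_rot']).as_matrix();T[:3,3]=st['eef_pos'];T=T@np.array(m['mount'])
    else: T=np.linalg.inv(np.array(m['camera_from_world']))
    P=c@T[:3,:3].T+T[:3,3]; P[d==0]=np.nan
    return im,d,P
E
python3 - <<'E'
from h import *
print(arm.get_state())
for n in('scene','top'):
    im,d,P=pts(n); cv2.imwrite(f'pics/{n}0.png',im); np.savez(f'{n}0.npz',im=im,P=P); print(n,P[240,320])
E
```

```text
pics
{'t': 0.0, 'q': array([ 1.41513342e+00,  3.59422469e-01,  1.10253196e-02, -3.32968744e-04,
       -1.22407991e+00, -2.88100141e-01]), 'qd': array([ 0.00177128,  0.00059707,  0.00147023,  0.00081158, -0.00138029,
       -0.00060505]), 'joint_efforts': array([-2.02747979e-03, -5.82716238e+01,  2.93054706e+01,  6.99694276e+00,
        6.95110793e-03, -1.55839580e-04]), 'eef_pos': array([0.28962864, 0.60916957, 0.23358816]), 'ee_rot': array([ 3.13989226e+00, -1.77486636e-04, -4.43876307e-01]), 'force': array([-0.30276323, -0.25562674, -0.50684605]), 'moment': array([ 0.01760935, -0.03166078, -0.01162559]), 'gripper_force': 0.0, 'width': 0.08749906970407302}
scene [ 0.4587563  -0.02051448 -0.00117768]
top [ 0.51787151 -0.00116447  0.02116394]
```

View pics/top0.png

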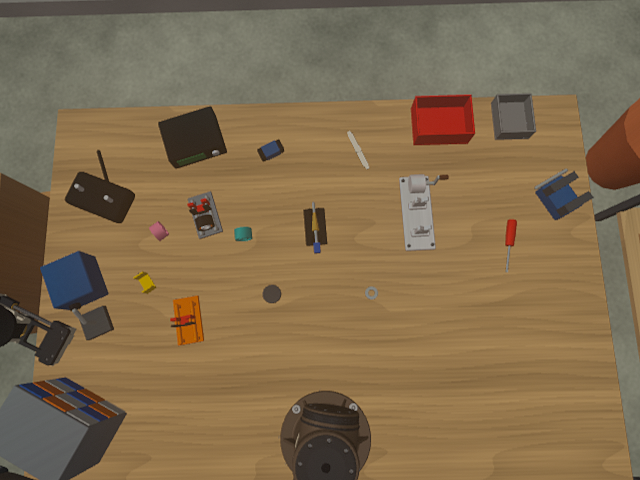

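View pics/scene0.png

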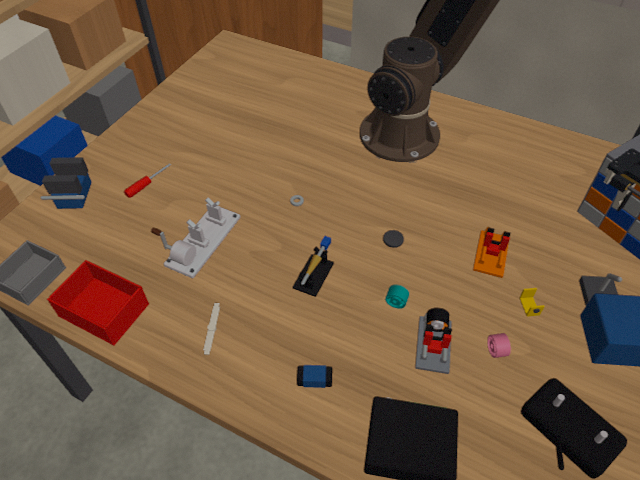

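Top view: arbor in its black rest at (315,225), with the blue grip at (317,247) and tip up. The real rotor (black/orange) is in the grey cradle at (205,222), with the red stop at (199,207). The balancer is at (418,212), crank at the top.
Candidates: rotor (205,222), not pink (158,231) or turquoise (243,234); cradle grey (205,215), not orange (187,320); blue grip (317,247), not battery (270,150) or the blue boxes.

```bash
python3 - <<'E'
from h import *
z=np.load('top0.npz');P=z['P']
for n,(u,v) in dict(grip=(317,247),tip=(315,206),rest=(309,228),rotor=(205,223),stop=(199,207),cradle_a=(190,198),cr_b=(212,194),cr_c=(222,233),bal_n1=(406,248),bal_n2=(434,246),bal_f1=(402,178),pn=(421,230),pf=(418,203),turq=(243,234),lens=(272,294),mag=(371,293)).items(): print(n,P[v,u].round(3))
m=arm.camera_model('wrist');print(np.array(m['mount']).round(3),np.array(m['mtx']).round(1))
E
```

```text
grip [0.492 0.007 0.055]
tip [0.622 0.011 0.002]
rest [0.557 0.029 0.003]
rotor [0.563 0.307 0.068]
stop [0.62  0.335 0.027]
cradle_a [0.653 0.367 0.007]
cr_b [ 0.666  0.307 -0.001]
cr_c [0.55  0.275 0.002]
bal_n1 [ 0.491 -0.239  0.012]
bal_n2 [ 0.495 -0.318  0.01 ]
bal_f1 [ 0.693 -0.239  0.018]
pn [ 0.529 -0.273  0.063]
pf [ 0.606 -0.271  0.056]
turq [0.535 0.208 0.047]
lens [0.373 0.134 0.009]
mag [ 0.37  -0.138 -0.004]
[[ 0.    -0.968 -0.25   0.067]
 [ 1.     0.    -0.001 -0.   ]
 [ 0.001 -0.25   0.968 -0.151]
 [ 0.     0.     0.     1.   ]] [[342.8   0.  318.4]
 [  0.  342.8 237.8]
 [  0.    0.    1. ]]
```

{"name": "move_arm", "arguments": {
  "rows": "0 0 0 0.056 0.021 -0.002 0.0876;0 0 0 0.056 0.021 -0.002 0.0876;0 0 0 0.056 0.021 -0.002 0.0876;0 0 0 0.056 0.021 -0.002 0.0876;0 0 0 0.056 0.021 -0.002 0.0876;0 0 0 0.056 0.021 -0.002 0.0876;0 0 0 0.055 0.020 -0.002 0.0876;0 0 -8.5 0 0 0 0.0876"
}}

```text
t: 1.1
eef_pos: [0.5825, 0.3064, 0.2478]
ee_rot: [3.14, 0.0, -0.298]
force: [0.1, 1.3, -0.5]
width: 0.0876
gripper_force: 0.0
```

{"name": "move_arm", "arguments": {
  "rows": "0 0 -8.5 0 0 0 0.0876;0 0 -8.5 0 0 0 0.0876;0 0 0 0 0 0 0.0876;0 0 0 0 0 0 0.0876"
}}

```text
t: 1.6
eef_pos: [0.5801, 0.3098, 0.2483]
ee_rot: [3.141, 0.0, -0.002]
force: [0.2, 0.4, 1.7]
width: 0.0877
gripper_force: 0.0
```

```bash
python3 - <<'E'
from h import *
s=arm.get_state();print(s['t'],s['eef_pos'],s['ee_rot'])
im,d,P=pts('wrist'); cv2.imwrite('pics/w1.png',im); np.savez('w1.npz',im=im,P=P)
E
```

```text
1.6 [0.58013573 0.30982276 0.24831868] [ 3.14129204e+00  3.70389193e-04 -1.90224561e-03]
```

View pics/w1.png

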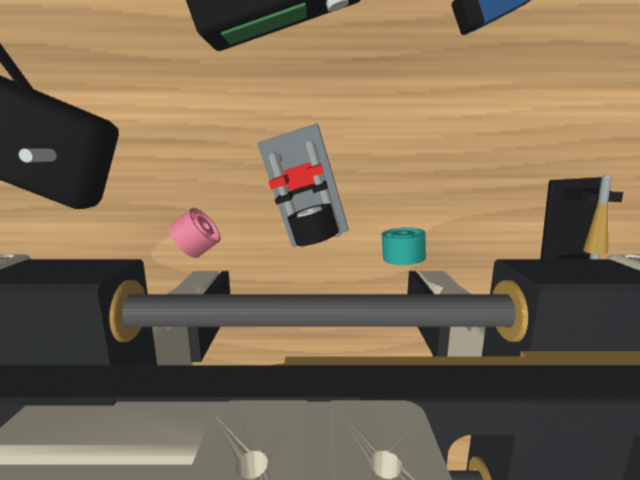

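The wrist view shows grey cradle (300,185), rotor (312,225), red stop (298,178), turquoise (404,245), pink (195,232), and the arbor at the right edge.

```bash
python3 - <<'E'
from h import *
from scipy.optimize import least_squares
z=np.load('w1.npz');P=z['P'];im=z['im'].astype(int)
T=P[:262]
reg=np.zeros(P.shape[:2],bool);reg[110:258,240:365]=1
m=reg&(abs(P[...,2]-.010)<.004)
pl=P[m][:,:2]
hsv=cv2.cvtColor(z['im'],cv2.COLOR_BGR2HSV)
m2=reg&(P[...,2]>.005)
b=cv2.minAreaRect((pl*1000).astype(np.float32)); print('plate',m.sum(),b)
cc,ss=np.cos(np.radians(b[2])),np.sin(np.radians(b[2]))
b2=cv2.minAreaRect((P[m2][:,:2]*1000).astype(np.float32)); print('all',b2)
# yaw candidates: long side
print(cv2.boxPoints(b).round(1))
# rotor
r=reg&(im.max(-1)<70)&(P[...,2]>.04)&(P[...,0]<.61)
q=P[r];print('rot pts',len(q),q.min(0),q.max(0))
def f(p):  # y0 at x=0.57, yaw, z0
    d=np.array([np.cos(p[1]),np.sin(p[1]),0]);w=q-np.array([.57,p[0],p[2]])
    w=w-np.outer(w@d,d);return np.linalg.norm(w,axis=1)-.024
s=least_squares(f,[.31,.28,.046],loss='soft_l1',f_scale=.001);print(s.x,np.median(abs(s.fun)))
d=np.array([np.cos(s.x[1]),np.sin(s.x[1]),0]);t=(q-np.array([.57,s.x[0],s.x[2]]))@d;g=abs(s.fun)<.002
print('axial',np.percentile(t[g],[0,1,5,50,95,99,100]))
# red
rd=reg&(hsv[...,1]>150)&((hsv[...,0]<10)|(hsv[...,0]>170));q2=P[rd]
t2=(q2-np.array([.57,s.x[0],s.x[2]]))@d;print('red',np.percentile(t2,[1,5,50,95,99]),q2[:,2].max())
E
```

```text
plate 3130 ((605.8653564453125, 326.38275146484375), (124.75100708007812, 70.2723388671875), 16.816226959228516)
all ((605.8653564453125, 326.38275146484375), (124.75100708007812, 70.2723388671875), 16.816226959228516)
[[536.  342. ]
 [556.3 274.7]
 [675.7 310.8]
 [655.4 378.1]]
rot pts 1425 [0.55217079 0.28955976 0.04031935] [0.60931489 0.35113758 0.0773663 ]
[0.31541901 0.33852534 0.04610172] 0.0004723933174747008
axial [-0.01339717 -0.01231759 -0.01104724  0.00244765  0.01554943  0.0177127
  0.04216995]
red [nan nan nan nan nan] nan
```

{"name": "move_arm", "arguments": {
  "rows": "0 0 0 -0.0135 0.05 0 0.0876;0 0 0 -0.0135 0.05 0 0.0876;0 0 0 -0.0135 0.05 0 0.0876;0 0 0 -0.0135 0.05 0 0.0876;0 0 0 -0.0135 0.05 0 0.0876;0 0 0 -0.0135 0.05 0 0.0876;0 0 0 0 0 0 0.0876;0 0 0 0 0 0 0.0876"
}}

```text
t: 2.65
eef_pos: [0.4998, 0.0097, 0.2489]
ee_rot: [-3.141, -0.001, -0.001]
force: [0.4, -0.9, -0.3]
width: 0.0875
gripper_force: 0.0
```

```bash
python3 - <<'E'
from h import *
s=arm.get_state();print(s['t'],s['eef_pos'],s['ee_rot'])
im,d,P=pts('wrist'); cv2.imwrite('pics/w2.png',im); np.savez('w2.npz',im=im,P=P)
hsv=cv2.cvtColor(im,cv2.COLOR_BGR2HSV)
reg=np.zeros(d.shape,bool);reg[:262]=1
reg&=(P[...,0]>.44)&(P[...,0]<.66)&(abs(P[...,1])<.06)
g=reg&(hsv[...,0]>100)&(hsv[...,0]<130)&(hsv[...,1]>120)&(P[...,2]>.048)
q=P[g];print('grip top',len(q),q.min(0),q.max(0),np.median(q,0)); print(cv2.minAreaRect((q[:,:2]*1000).astype(np.float32)))
br=reg&(hsv[...,0]>12)&(hsv[...,0]<32)&(hsv[...,1]>90)&(P[...,2]>.035)
q=P[br];print('brass',len(q),q.min(0),q.max(0))
sh=reg&(P[...,2]>.03)&~g;q=P[sh]
v=np.linalg.svd(q[:,:2]-q[:,:2].mean(0),full_matrices=False)[2][0];print('axis',q[:,:2].mean(0),v,np.arctan(v[1]/v[0]), q.min(0),q.max(0))
E
```

```text
2.65 [0.49982541 0.00969395 0.24887115] [-3.14130440e+00 -7.38215128e-04 -5.42382667e-04]
grip top 407 [0.47980947 0.00228483 0.04857667] [0.50793639 0.01877632 0.0566761 ] [0.49394349 0.01056685 0.054129  ]
((493.8619079589844, 10.302506446838379), (27.45623016357422, 16.242345809936523), 3.161564588546753)
brass 878 [ 0.53761928 -0.0596069   0.04393518] [0.62351915 0.05950645 0.31424022]
axis [0.55873029 0.0072815 ] [-0.96210116 -0.27269279] 0.2761907941859252 [ 0.47960672 -0.05974149  0.03003717] [0.62351915 0.05976454 0.3159155 ]
```

View pics/w2.png

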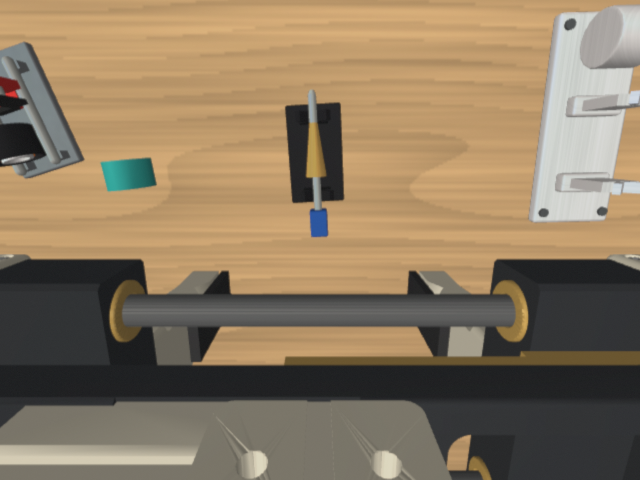

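Grip at (319,223), tip at (312,92), and the rest at (315,152). Brass taper widens toward the grip, as described. Next I'll refine the arbor axis and look at the balancer.

```bash
python3 - <<'E'
from h import *
z=np.load('w2.npz');P=z['P'];im=z['im'];hsv=cv2.cvtColor(im,cv2.COLOR_BGR2HSV)
reg=np.zeros(P.shape[:2],bool);reg[85:238,300:332]=1
q=P[reg&(P[...,2]>.036)&(P[...,2]<.07)&(hsv[...,2]>75)]
u=P[85:238,300:332]
# centreline per x-slice
xs=[];ys=[];zs=[]
for x in np.arange(.48,.625,.005):
    s=q[(q[:,0]>=x)&(q[:,0]<x+.005)]
    if len(s)>3: xs.append(s[:,0].mean());ys.append((s[:,1].min()+s[:,1].max())/2);zs.append(s[:,2].max());print(round(x,3),len(s),s[:,1].min().round(4),s[:,1].max().round(4),s[:,2].max().round(4))
p=np.polyfit(xs,ys,1);print(p,'y at .494',np.polyval(p,.494),'tip x',q[:,0].max())
E
```

```text
0.48 73 0.0012 0.0179 0.0563
0.485 84 0.0012 0.0178 0.0564
0.49 81 0.0013 0.0188 0.056
0.495 83 0.0013 0.0188 0.0567
0.5 80 0.0023 0.0188 0.056
0.505 89 0.0022 0.019 0.0556
0.51 39 0.0075 0.0147 0.0508
0.515 38 0.0075 0.0158 0.0504
0.52 38 0.0085 0.0158 0.0501
0.525 38 0.0085 0.0157 0.0501
0.53 40 0.0085 0.0157 0.0505
0.535 38 0.0085 0.0156 0.0512
0.54 83 0.0035 0.0228 0.0568
0.545 94 0.0035 0.0216 0.0559
0.55 90 0.0045 0.0216 0.0555
0.555 97 0.0055 0.0216 0.056
0.56 77 0.0065 0.0216 0.0548
0.565 69 0.0076 0.0205 0.0534
0.57 66 0.0076 0.0205 0.053
0.575 72 0.0085 0.0204 0.0535
0.58 52 0.0095 0.0194 0.0521
0.585 48 0.0105 0.0194 0.0518
0.59 50 0.0115 0.0193 0.0504
0.595 43 0.0124 0.0203 0.0506
0.6 50 0.0124 0.0203 0.0502
0.605 45 0.0124 0.0202 0.05
0.61 49 0.0124 0.0202 0.0503
0.615 41 0.0134 0.0201 0.0516
0.62 21 0.0143 0.0201 0.0492
[ 0.0547018  -0.01695951] y at .494 0.01006318185361424 tip x 0.6235191494770623
```

{"name": "move_arm", "arguments": {
  "rows": "0 0 0 0.012 0.056 0 0.0876;0 0 0 0.012 0.056 0 0.0876;0 0 0 0.012 0.056 0 0.0876;0 0 0 0.012 0.056 0 0.0876;0 0 0 0.012 0.056 0 0.0876;0 0 0 0 0 0 0.0876;0 0 0 0 0 0 0.0876"
}}

```text
t: 3.58
eef_pos: [0.5604, -0.2695, 0.2477]
ee_rot: [-3.141, 0.001, 0.001]
force: [0.4, 0.7, -0.5]
width: 0.0872
gripper_force: 0.0
```

```bash
python3 - <<'E'
from h import *
s=arm.get_state();print(s['t'],s['eef_pos'],s['ee_rot'])
im,d,P=pts('wrist'); cv2.imwrite('pics/w3.png',im); np.savez('w3.npz',im=im,P=P)
E
```

```text
3.575 [ 0.56035957 -0.26953574  0.2477489 ] [-3.14120827e+00  1.21837100e-03  1.10814374e-03]
```

View pics/w3.png

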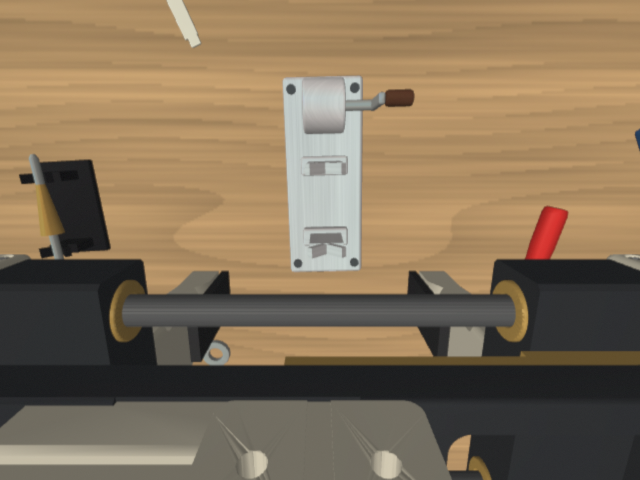

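Balancer plate corners are near (284,80), (361,78), (362,268), (292,271). V posts are at (325,165) and (325,238), with the crank at the top right.

```bash
python3 - <<'E'
from h import *
z=np.load('w3.npz');P=z['P'];im=z['im']
reg=np.zeros(P.shape[:2],bool);reg[65:275,270:375]=1
m=reg&(abs(P[...,2]-.014)<.004)
b=cv2.minAreaRect((P[m][:,:2]*1000).astype(np.float32));print(m.sum(),b,np.median(P[m][:,2]))
c=np.array(b[0])/1000;a=np.radians(b[2]); 
if b[1][0]<b[1][1]: a-=np.pi/2
d=np.array([np.cos(a),np.sin(a)]);n=np.array([-d[1],d[0]])
L=(P[...,:2]-c)@d+.045;W=(P[...,:2]-c)@n
print('yaw',a,'origin',c-.045*d)
for x0 in(-.016,.062):
    k=reg&(abs(L-x0)<.010)&(P[...,2]>.06)
    print(x0,'post L',np.percentile(L[k],[2,50,98]),'zmax',np.percentile(P[k][:,2],[50,99]))
    t=k&(P[...,2]>.086)
    h=np.sort(W[t]);print(' top W',h[[0,-1]],h[h<0][-1:],h[h>0][:1], 'nT',t.sum())
    w=np.arange(-.02,.021,.002)
    print([(round(x*1000),round(1000*np.median(P[...,2][k&(abs(W-x)<.001)]))) for x in w if (k&(abs(W-x)<.001)).any()])
E
```

```text
9823 ((594.09912109375, -275.3601989746094), (214.7447052001953, 83.93306732177734), 1.361402988433838) 0.014219351073935182
yaw 0.02376096459466075 origin [ 0.54911182 -0.27642934]
-0.016 post L [-0.02068131 -0.01331255 -0.01074789] zmax [0.08019008 0.08918467]
 top W [-0.01759102  0.01768532] [-0.01094316] [0.01089058] nT 124
[(-18, 86), (-16, 86), (-14, 87), (-12, 86), (-10, 84), (-8, 82), (-6, 80), (-4, 78), (-2, 77), (0, 75), (2, 76), (4, 78), (6, 80), (8, 82), (10, 84), (12, 86), (14, 88), (16, 86), (18, 85)]
0.062 post L [0.05721153 0.0625146  0.06696903] zmax [0.08312222 0.08920521]
 top W [-0.01778967  0.01781652] [-0.01064291] [0.00998557] nT 143
[(-18, 85), (-16, 87), (-14, 88), (-12, 86), (-10, 84), (-8, 83), (-6, 81), (-4, 79), (-2, 76), (0, 75), (2, 77), (4, 79), (6, 81), (8, 82), (10, 85), (12, 87), (14, 88), (16, 87), (18, 85)]
```

{"name": "move_arm", "arguments": {
  "rows": "0 0 0 -0.0133 -0.056 0 0.06;0 0 0 -0.0133 -0.056 0 0.06;0 0 0 -0.0133 -0.056 0 0.06;0 0 0 -0.0133 -0.056 0 0.06;0 0 0 -0.0132 -0.056 0 0.06;0 0 -3.1 0 0 0.05 0.06;0 0 0 0 0 0.05 0.06;0 0 0 0 0 0.05 0.06"
}}

```text
t: 4.62
eef_pos: [0.4931, 0.0117, 0.0982]
ee_rot: [-3.141, -0.002, 0.059]
force: [0.6, 0.4, -0.8]
width: 0.0603
gripper_force: 0.0
```

{"name": "move_arm", "arguments": {
  "rows": "0 0 0 0 0 0 0.06;0 0 0 0 0 0 0.06"
}}

```text
t: 4.88
eef_pos: [0.4944, 0.0107, 0.1005]
ee_rot: [-3.141, -0.002, 0.057]
force: [-0.4, -0.4, 0.3]
width: 0.0602
gripper_force: 0.0
```

{"name": "move_arm", "arguments": {
  "rows": "0 0 0 0 0 0.03 0.06;0 0 0 0 0 0.025 0.06;0 0 0 0 0 0.0115 0.06;0 0 0 0 0 0 0.06;0 0 0 0 0 0 0.0;0 0 0 0 0 0 0.0;0 0 0 0 0 0 0.0;0 0 0 0 0 0 0.0",
  "squeeze": 15
}}

```text
t: 5.88
eef_pos: [0.4933, 0.0098, 0.0323]
ee_rot: [-3.141, -0.0, 0.055]
force: [0.4, 0.7, 0.7]
width: 0.0255
gripper_force: 0.0
```

{"name": "move_arm", "arguments": {
  "rows": "0 0 0 0 0 0 0.0;0 0 0 0 0 0 0.0;0 0 0 0 0 0 0.0;0 0 0 0 0 0 0.0",
  "squeeze": 55
}}

```text
t: 6.38
eef_pos: [0.4933, 0.0097, 0.0321]
ee_rot: [3.142, 0.0, 0.055]
force: [-0.4, -1.2, 0.3]
width: 0.0179
gripper_force: 55.0
```

{"name": "move_arm", "arguments": {
  "rows": "0 0 0 0 0 -0.01 0.0;0 0 0 0 0 -0.03 0.0;0 0 0 0 0 -0.04 0.0;0 0 0 0 0 -0.02 0.0;0 0 0 0 0 0 0"
}}

```text
t: 7.0
eef_pos: [0.4943, 0.0102, 0.1342]
ee_rot: [-3.14, -0.004, 0.056]
force: [-0.5, 0.4, -1.9]
width: 0.0176
gripper_force: 55.0
```

{"name": "move_arm", "arguments": {
  "rows": "0 0 0 -0.0102 -0.044 0 0.0;0 0 0 -0.0102 -0.044 0 0.0;0 0 0 -0.0102 -0.044 0 0.0;0 0 0 -0.0102 -0.044 0 0.0;0 0 0 -0.0102 -0.044 0 0.0;0 0 0 -0.0102 -0.044 0 0.0;0 0 -6.85 0 0 0 0;0 0 -6.85 0 0 0 0"
}}

```text
t: 8.0
eef_pos: [0.4166, 0.2701, 0.131]
ee_rot: [3.141, 0.002, 0.3]
force: [0.7, -0.2, -0.6]
width: 0.0176
gripper_force: 55.0
```

{"name": "move_arm", "arguments": {
  "rows": "0 0 0 0 0 0 0;0 0 0 0 0 0 0"
}}

```text
t: 8.25
eef_pos: [0.4173, 0.2696, 0.1316]
ee_rot: [3.141, 0.001, 0.292]
force: [0.5, 0.1, -0.4]
width: 0.0178
gripper_force: 55.0
```

```bash
cat > ab.py <<'E'
from h import *
from scipy.optimize import least_squares
def arbor(name, show=True):
    s=arm.get_state();im,d,P=pts('wrist'); cv2.imwrite(f'pics/{name}.png',im)
    Rm=R.from_euler('xyz',s['ee_rot']).as_matrix(); Q=(P-s['eef_pos'])@Rm  # tool coords
    np.savez(name+'.npz',im=im,P=P,Q=Q)
    k=(abs(Q[...,1])<.02)&(abs(Q[...,2]+.012)<.03)&(Q[...,0]>.012)&(Q[...,0]<.136)
    q=Q[k]
    return s,q,Q,P
E
python3 - <<'E'
from ab import *
s,q,Q,P=arbor('w4');print(s['t'],s['eef_pos'],s['ee_rot'],s['force'],s['width'],len(q))
c=[]
for x in np.arange(.02,.135,.005):
    t=q[(q[:,0]>=x)&(q[:,0]<x+.005)]
    if len(t)>3: c.append((t[:,0].mean(),(t[:,1].min()+t[:,1].max())/2,t[:,2].min(),t[:,1].ptp() if hasattr(t,'ptp') else np.ptp(t[:,1]),len(t)))
print(np.array(c).round(4));print('xmax',q[:,0].max())
E
```

```text
8.25 [0.41733761 0.26959896 0.13164899] [3.14118114e+00 7.41078050e-04 2.91561531e-01] [ 0.53465261  0.12253784 -0.40028273] 0.01782965496008158 8830
[[ 2.250e-02 -1.000e-04 -1.810e-02  8.000e-03  2.160e+02]
 [ 2.750e-02 -1.000e-04 -1.850e-02  8.000e-03  2.380e+02]
 [ 3.250e-02 -1.000e-04 -1.810e-02  7.900e-03  2.370e+02]
 [ 3.760e-02 -1.000e-04 -1.860e-02  7.800e-03  2.470e+02]
 [ 4.260e-02 -1.000e-04 -1.870e-02  7.700e-03  2.450e+02]
 [ 4.820e-02 -1.000e-04 -2.500e-02  2.020e-02  3.750e+02]
 [ 5.250e-02 -1.000e-04 -2.460e-02  2.020e-02  6.800e+02]
 [ 5.750e-02 -1.000e-04 -2.470e-02  1.850e-02  6.390e+02]
 [ 6.250e-02 -1.000e-04 -2.350e-02  1.760e-02  6.170e+02]
 [ 6.750e-02 -1.000e-04 -2.260e-02  1.580e-02  5.770e+02]
 [ 7.250e-02 -1.000e-04 -2.180e-02  1.490e-02  5.370e+02]
 [ 7.750e-02 -1.000e-04 -2.130e-02  1.410e-02  5.150e+02]
 [ 8.250e-02 -1.000e-04 -2.060e-02  1.240e-02  4.670e+02]
 [ 8.750e-02 -1.000e-04 -2.020e-02  1.160e-02  4.280e+02]
 [ 9.250e-02 -1.000e-04 -1.970e-02  1.000e-02  3.880e+02]
 [ 9.750e-02 -2.000e-04 -1.900e-02  9.200e-03  3.500e+02]
 [ 1.025e-01 -1.000e-04 -1.870e-02  7.600e-03  3.390e+02]
 [ 1.075e-01 -1.000e-04 -1.860e-02  7.500e-03  3.540e+02]
 [ 1.125e-01 -1.000e-04 -1.850e-02  7.500e-03  3.550e+02]
 [ 1.160e-01 -1.000e-04 -1.830e-02  7.400e-03  1.480e+02]]
xmax 0.1176282346795323
```

{"name": "move_arm", "arguments": {
  "rows": "0 0 0 0 0 0.03 0;0 0 0 0 0 0.04 0;0 0 0 0 0 0.029 0;0 0 0 0 0 0 0;0 0 0 0 0 0 0"
}}

```text
t: 8.93
eef_pos: [0.4181, 0.2704, 0.034]
ee_rot: [-3.141, -0.001, 0.294]
force: [-0.5, -0.1, -1.1]
width: 0.0177
gripper_force: 55.0
```

```bash
python3 - <<'E'
from ab import *
s,q,Q,P=arbor('w5');print(s['t'],s['eef_pos'],s['ee_rot'],s['force'])
cv2.imwrite('pics/w5c.png',cv2.resize(cv2.imread('pics/w5.png')[0:270,180:480],None,fx=2,fy=2))
o=np.array([.5173,.2996]);d=np.array([.9572,.2893]);e=s['eef_pos'][:2]-o;print('along',e@d,'lat',e@[-d[1],d[0]])
E
```

```text
8.925 [0.4180882  0.27038269 0.03396466] [-3.14125351e+00 -8.80026075e-04  2.94007466e-01] [-0.50734961 -0.10667804 -1.11490254]
along -0.10341810221800304 lat 0.000735162873705078
```

View pics/w5c.png

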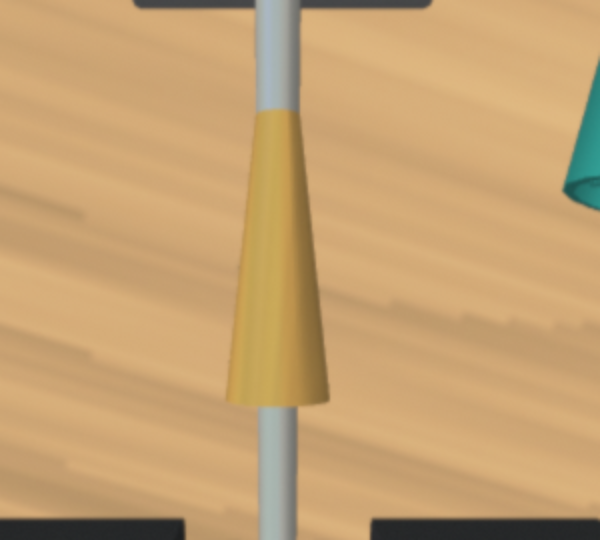

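{"name": "move_arm", "arguments": {
  "rows": "0 0 0 0.005 0.0006 0.001 0;0 0 0 0.01 0 0 0;0 0 0 0.01 0 0 0;0 0 0 0.01 0 0 0;0 0 0 0.005 0 0 0;0 0 0 0 0 0 0"
}}

```text
t: 9.72
eef_pos: [0.4563, 0.2809, 0.0318]
ee_rot: [3.141, 0.0, 0.294]
force: [0.6, 0.2, -0.1]
width: 0.0177
gripper_force: 55.0
```

{"name": "move_arm", "arguments": {
  "rows": "0 0 0 0.008 0 0 0;0 0 0 0.01 0 0 0;0 0 0 0.01 0 0 0;0 0 0 0.007 0 0 0;0 0 0 0 0 0 0;0 0 0 0 0 0 0"
}}

```text
t: 10.48
eef_pos: [0.4892, 0.2909, 0.0319]
ee_rot: [3.141, 0.0, 0.294]
force: [0.3, -0.7, -0.7]
width: 0.0176
gripper_force: 55.0
```

```bash
python3 - <<'E'
from ab import *
s,q,Q,P=arbor('w6');print(s['t'],s['eef_pos'],s['ee_rot'],s['force'])
o=np.array([.5173,.2996]);d=np.array([.9572,.2893]);e=s['eef_pos'][:2]-o;print('along',e@d,'lat',e@[-d[1],d[0]])
cv2.imwrite('pics/w6c.png',cv2.resize(cv2.imread('pics/w6.png')[0:270,180:480],None,fx=2,fy=2))
E
```

```text
10.475 [0.48923994 0.29091418 0.03192238] [3.14139197e+00 4.24876891e-04 2.94373141e-01] [ 0.25388153 -0.70129616 -0.65353189]
along -0.029371895812913794 lat -0.00019629185406967384
```

View pics/w6c.png

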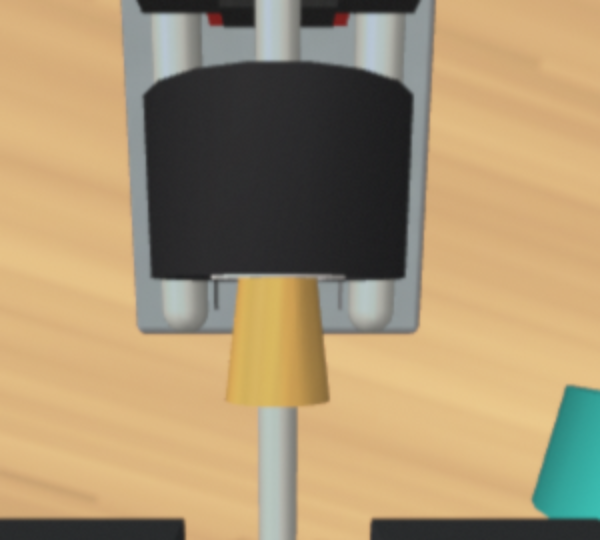

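Arbor is threaded: the rotor's mouth edge is at crop row 275, with the shaft visible beyond it at (277,30) entering the stop's slot.

{"name": "move_arm", "arguments": {
  "rows": "0 0 0 0.004 0 0 0;0 0 0 0 0 -0.002 0;0 0 0 0 0 -0.002 0;0 0 0 0 0 -0.0015 0;0 0 0 0 0 0 0;0 0 0 0 0 0 0"
}}

```text
t: 11.28
eef_pos: [0.4932, 0.2922, 0.0375]
ee_rot: [3.142, 0.0, 0.294]
force: [1.0, -0.5, -2.0]
width: 0.0178
gripper_force: 55.0
```

```bash
cat > rot.py <<'E'
from ab import *
def rotor(n):
    s,q,Q,P=arbor(n);print(s['t'],s['eef_pos'],s['ee_rot'].round(4),s['force'].round(2))
    o=np.array([.5173,.2996]);d=np.array([.9572,.2893]);e=s['eef_pos'][:2]-o;print('along',e@d,'lat',e@[-d[1],d[0]])
    im=cv2.imread(f'pics/{n}.png')
    k=(abs(Q[...,1])<.012)&(Q[...,2]<-.030)&(Q[...,2]>-.05)&(Q[...,0]>.03)&(Q[...,0]<.125); 
    k[262:]=False
    q=Q[k];h=np.histogram(q[:,0],np.arange(.03,.126,.003));print([(round(b*1000),c) for c,b in zip(*h) if c])
    t=q[(q[:,0]<q[:,0].min()+.03)];print('near edge',np.percentile(t[:,0],[0,1,2]),'ridge z',[round(t[(abs(t[:,0]-x)<.004)&(abs(t[:,1])<.003)][:,2].mean()*1000,2) if 1 else 0 for x in (t[:,0].min()+.006,t[:,0].min()+.024)])
    # cylinder fit
    k=(abs(Q[...,1])<.025)&(Q[...,2]<-.022)&(Q[...,2]>-.05)&(Q[...,0]>t[:,0].min()+.001)&(Q[...,0]<t[:,0].min()+.028)&(im.max(-1)<90);k[262:]=False
    q=Q[k];x0=t[:,0].min()+.015
    f=lambda p:np.hypot(q[:,1]-p[0]-p[2]*(q[:,0]-x0),q[:,2]-p[1]-p[3]*(q[:,0]-x0))-.024
    r=least_squares(f,[0,-.013,0,0],loss='soft_l1',f_scale=.0005);print('axis y,z,slopes',r.x.round(4),len(q))
E
python3 -c "
from rot import *;rotor('w7')"
```

```text
11.275 [0.49321082 0.29222761 0.03749884] [3.1415e+00 2.0000e-04 2.9440e-01] [ 0.99 -0.45 -2.02]
along -0.02519099921811564 lat -8.785037428283345e-05
[(66, np.int64(500)), (69, np.int64(658)), (72, np.int64(717)), (75, np.int64(718)), (78, np.int64(721)), (81, np.int64(748)), (84, np.int64(758)), (87, np.int64(787)), (90, np.int64(797)), (93, np.int64(797)), (96, np.int64(245))]
near edge [0.06700101 0.06732044 0.0676364 ] ridge z [np.float64(-35.03), np.float64(-34.94)]
axis y,z,slopes [ 0.0001 -0.0111  0.0009  0.0043] 10593
```

{"name": "move_arm", "arguments": {
  "rows": "0 0 0 0.002 0 0 0;0 0 0 0.002 0 0 0;0 0 0 0.002 0 0 0;0 0 0 0 0 0 0"
}}

```text
t: 11.82
eef_pos: [0.4992, 0.2941, 0.0375]
ee_rot: [3.142, 0.0, 0.294]
force: [-0.2, -0.7, -2.1]
width: 0.0177
gripper_force: 55.0
```

{"name": "move_arm", "arguments": {
  "rows": "0 0 0 0.001 0 0 0;0 0 0 0.001 0 0 0;0 0 0 0.001 0 0 0;0 0 0 0 0 0 0"
}}

```text
t: 12.32
eef_pos: [0.502, 0.2949, 0.0376]
ee_rot: [3.142, 0.0, 0.294]
force: [-0.5, -0.6, -1.9]
width: 0.0179
gripper_force: 55.0
```

```bash
python3 -c "
from rot import *;rotor('w8')"
```

```text
12.325 [0.50196799 0.29492804 0.03756216] [3.1416 0.     0.2945] [-0.54 -0.63 -1.91]
along -0.016027396329006842 lat -3.644994767744783e-05
[(66, np.int64(500)), (69, np.int64(661)), (72, np.int64(714)), (75, np.int64(717)), (78, np.int64(727)), (81, np.int64(758)), (84, np.int64(745)), (87, np.int64(781)), (90, np.int64(793)), (93, np.int64(812)), (96, np.int64(231)), (105, np.int64(122)), (108, np.int64(66))]
near edge [0.0670017  0.0673201  0.06763471] ridge z [np.float64(-35.06), np.float64(-34.97)]
axis y,z,slopes [-0.0003 -0.0111  0.0078  0.0058] 10609
```

{"name": "move_arm", "arguments": {
  "rows": "0 0 0 0.002 0 0 0;0 0 0 0.002 0 0 0;0 0 0 0.002 0 0 0;0 0 0 0 0 0 0"
}}

```text
t: 12.88
eef_pos: [0.5078, 0.2967, 0.0375]
ee_rot: [3.142, -0.0, 0.294]
force: [0.4, -0.9, -2.3]
width: 0.0173
gripper_force: 55.0
```

{"name": "move_arm", "arguments": {
  "rows": "0 0 0 0.001 0 0 0;0 0 0 0.001 0 0 0;0 0 0 0.001 0 0 0;0 0 0 0.001 0 0 0;0 0 0 0 0 0 0"
}}

```text
t: 13.5
eef_pos: [0.5115, 0.2978, 0.0375]
ee_rot: [3.142, 0.0, 0.294]
force: [-0.1, 0.3, -1.9]
width: 0.0175
gripper_force: 55.0
```

{"name": "move_arm", "arguments": {
  "rows": "0 0 0 0.001 0 0 0;0 0 0 0.001 0 0 0;0 0 0 0.001 0 0 0;0 0 0 0.001 0 0 0;0 0 0 0 0 0 0"
}}

```text
t: 14.12
eef_pos: [0.5153, 0.2989, 0.0375]
ee_rot: [3.141, 0.0, 0.294]
force: [-1.4, -0.3, -2.6]
width: 0.018
gripper_force: 55.0
```

```bash
python3 -c "
from rot import *;rotor('w9')"
```

```text
14.125 [0.51529568 0.29890493 0.03746896] [3.1415e+00 2.0000e-04 2.9440e-01] [-1.38 -0.31 -2.58]
along -0.0021196227174067116 lat -8.547401586762144e-05
[(63, np.int64(571)), (66, np.int64(717)), (69, np.int64(675)), (72, np.int64(705)), (75, np.int64(724)), (78, np.int64(731)), (81, np.int64(764)), (84, np.int64(757)), (87, np.int64(785)), (90, np.int64(804)), (93, np.int64(204)), (96, np.int64(94)), (105, np.int64(45)), (108, np.int64(101)), (111, np.int64(1))]
near edge [0.06339329 0.06374113 0.06408349] ridge z [np.float64(-35.43), np.float64(-35.29)]
axis y,z,slopes [ 0.     -0.0114  0.0004  0.0056] 10501
```

{"name": "move_arm", "arguments": {
  "rows": "0 0 0 0.001 0 0 0;0 0 0 0.001 0 0 0;0 0 0 0.001 0 0 0;0 0 0 0 0 0 0"
}}

```text
t: 14.68
eef_pos: [0.5183, 0.2999, 0.0376]
ee_rot: [-3.142, -0.0, 0.294]
force: [-0.3, -0.8, -2.0]
width: 0.0176
gripper_force: 55.0
```

{"name": "move_arm", "arguments": {
  "rows": "0 0 0 0.001 0 0 0;0 0 0 0.001 0 0 0;0 0 0 0 0 0 0"
}}

```text
t: 15.05
eef_pos: [0.5201, 0.3004, 0.0375]
ee_rot: [3.142, 0.0, 0.294]
force: [-1.4, -0.1, -2.2]
width: 0.0173
gripper_force: 55.0
```

```bash
python3 -c "
from rot import *;rotor('w10')"
```

```text
15.05 [0.52010992 0.30042245 0.03750293] [3.1416e+00 1.0000e-04 2.9440e-01] [-1.39 -0.15 -2.25]
along 0.0029275872666599642 lat -2.5662817957900603e-05
[(57, np.int64(399)), (60, np.int64(657)), (63, np.int64(644)), (66, np.int64(722)), (69, np.int64(689)), (72, np.int64(703)), (75, np.int64(742)), (78, np.int64(744)), (81, np.int64(764)), (84, np.int64(767)), (87, np.int64(403)), (90, np.int64(129)), (93, np.int64(5)), (102, np.int64(159)), (105, np.int64(143)), (108, np.int64(62))]
near edge [0.05816597 0.05855404 0.05887189] ridge z [np.float64(-36.08), np.float64(-36.01)]
axis y,z,slopes [-0.0001 -0.0121 -0.0011  0.0037] 10334
```

{"name": "move_arm", "arguments": {
  "rows": "0 0 0 0.0005 0 0 0;0 0 0 0.0005 0 0 0;0 0 0 0.0005 0 0 0;0 0 0 0.0005 0 0 0;0 0 0 0 0 0 0"
}}

```text
t: 15.72
eef_pos: [0.522, 0.301, 0.0375]
ee_rot: [3.142, 0.0, 0.294]
force: [-1.4, -0.3, -2.5]
width: 0.0173
gripper_force: 55.0
```

{"name": "move_arm", "arguments": {
  "rows": "0 0 0 0.0005 0 0 0;0 0 0 0.0005 0 0 0;0 0 0 0 0 0 0"
}}

```text
t: 16.1
eef_pos: [0.5227, 0.3011, 0.0374]
ee_rot: [3.141, 0.001, 0.294]
force: [-3.7, -0.3, -3.2]
width: 0.0176
gripper_force: 55.0
```

{"name": "move_arm", "arguments": {
  "rows": "0 0 0 0.0005 0 0 0;0 0 0 0.0003 0 0 0;0 0 0 0 0 0 0"
}}

```text
t: 16.48
eef_pos: [0.5232, 0.3012, 0.0374]
ee_rot: [3.141, 0.001, 0.294]
force: [-6.0, -1.1, -2.8]
width: 0.0174
gripper_force: 55.0
```

```bash
python3 -c "
from rot import *;rotor('w11')"
```

```text
16.475 [0.52323922 0.3012455  0.037361  ] [3.1413e+00 1.0000e-03 2.9440e-01] [-5.96 -1.09 -2.8 ]
along 0.006161067445141006 lat -0.00014314353138758073
[(54, np.int64(277)), (57, np.int64(654)), (60, np.int64(668)), (63, np.int64(648)), (66, np.int64(724)), (69, np.int64(698)), (72, np.int64(712)), (75, np.int64(735)), (78, np.int64(753)), (81, np.int64(760)), (84, np.int64(517)), (87, np.int64(127)), (90, np.int64(20)), (99, np.int64(163)), (102, np.int64(132)), (105, np.int64(125))]
near edge [0.05567261 0.05603832 0.05640294] ridge z [np.float64(-36.4), np.float64(-36.37)]
axis y,z,slopes [-0.0002 -0.0125 -0.0015  0.0001] 10317
```

{"name": "move_arm", "arguments": {
  "rows": "0 0 0 0.0005 0 0 0;0 0 0 0.0005 0 0 0;0 0 0 0 0 0 0"
}}

```text
t: 16.9
eef_pos: [0.5237, 0.3013, 0.0373]
ee_rot: [3.141, 0.002, 0.294]
force: [-6.4, -1.5, -0.9]
width: 0.0179
gripper_force: 55.0
```

{"name": "move_arm", "arguments": {
  "rows": "0 0 0 0.0004 0 0 0;0 0 0 0 0 0 0;0 0 0 0 0 0 0"
}}

```text
t: 17.27
eef_pos: [0.5239, 0.3013, 0.0373]
ee_rot: [3.141, 0.002, 0.294]
force: [-7.7, -1.0, -0.4]
width: 0.0176
gripper_force: 55.0
```

{"name": "move_arm", "arguments": {
  "rows": "0 0 0 0.0004 0 0 0;0 0 0 0.0004 0 0 0;0 0 0 0 0 0 0"
}}

```text
t: 17.65
eef_pos: [0.5243, 0.3014, 0.0372]
ee_rot: [3.141, 0.003, 0.294]
force: [-9.6, -0.6, -0.2]
width: 0.0174
gripper_force: 55.0
```

```bash
python3 -c "
from rot import *;rotor('w12')"
```

```text
17.65 [0.52431141 0.30143834 0.03720816] [3.1409e+00 2.8000e-03 2.9430e-01] [-9.64 -0.63 -0.16]
along 0.007243155185845832 lat -0.00026874277817826617
[(54, np.int64(337)), (57, np.int64(651)), (60, np.int64(685)), (63, np.int64(649)), (66, np.int64(728)), (69, np.int64(707)), (72, np.int64(716)), (75, np.int64(737)), (78, np.int64(756)), (81, np.int64(759)), (84, np.int64(445)), (87, np.int64(114)), (90, np.int64(8)), (96, np.int64(75)), (99, np.int64(134)), (102, np.int64(144)), (105, np.int64(69))]
near edge [0.05535726 0.05572478 0.05607904] ridge z [np.float64(-36.72), np.float64(-36.75)]
axis y,z,slopes [-0.0003 -0.0128  0.0004  0.0015] 10379
```

{"name": "move_arm", "arguments": {
  "rows": "0 0 0 0.0004 0 0 0;0 0 0 0.0004 0 0 0;0 0 0 0 0 0 0;0 0 0 0 0 0 0"
}}

```text
t: 18.2
eef_pos: [0.5247, 0.3014, 0.0372]
ee_rot: [3.141, 0.004, 0.294]
force: [-11.5, -0.9, 1.0]
width: 0.0172
gripper_force: 55.0
```

{"name": "move_arm", "arguments": {
  "rows": "0 0 0 0.0003 0 0 0;0 0 0 0 0 0 0;0 0 0 0 0 0 0;0 0 0 0 0 0 0;0 0 0 0 0 0 0"
}}

```text
t: 18.82
eef_pos: [0.5248, 0.3015, 0.0371]
ee_rot: [3.141, 0.004, 0.294]
force: [-11.9, -0.7, 1.8]
width: 0.0177
gripper_force: 55.0
```

```bash
python3 -c "
from rot import *;rotor('w13')"
```

```text
18.825 [0.52481198 0.30150079 0.03713175] [3.1407 0.0038 0.2942] [-11.89  -0.73   1.84]
along 0.007740367855589101 lat -0.0003537851920415874
[(54, np.int64(358)), (57, np.int64(655)), (60, np.int64(685)), (63, np.int64(648)), (66, np.int64(728)), (69, np.int64(711)), (72, np.int64(721)), (75, np.int64(740)), (78, np.int64(756)), (81, np.int64(775)), (84, np.int64(425)), (87, np.int64(123)), (90, np.int64(4)), (96, np.int64(96)), (99, np.int64(138)), (102, np.int64(146)), (105, np.int64(43))]
near edge [0.05524274 0.05563252 0.05595925] ridge z [np.float64(-36.84), np.float64(-36.8)]
axis y,z,slopes [-0.0004 -0.0129  0.0011 -0.0006] 10376
```

```bash
python3 - <<'E'
from h import *
for n in('w4','w13'):
    Q=np.load(n+'.npz')['Q'][:262]
    k=(abs(Q[...,1])<.006)&(abs(Q[...,2]+.015)<.012)&(Q[...,0]>.022)&(Q[...,0]<.045);q=Q[k]
    s=[q[(abs(q[:,0]-x)<.004)&(abs(q[:,1])<.001)][:,2].mean()*1000 for x in(.027,.04)];print(n,s,q[:,1].min(),q[:,1].max())
    k=(abs(Q[...,1])<.02)&(abs(Q[...,2]+.015)<.015)&(Q[...,0]>.044)&(Q[...,0]<.0555)
    q=Q[k&(Q[...,2]<-.020)];print('taper start',q[:,0].min())
E
```

```text
w4 [np.float64(-16.955610292384563), np.float64(-16.927201555044025)] -0.004109321656427593 0.003869111158174755
taper start 0.04780572323680089
w13 [np.float64(-17.09712342791443), np.float64(-17.230615985272188)] -0.004115547636123275 0.0034346241920422773
taper start 0.04765631319746332
```

{"name": "move_arm", "arguments": {
  "rows": "0 0 0 -0.001 0 0 0;0 0 0 -0.002 0 0 0;0 0 0 -0.002 0 0 0;0 0 0 -0.002 0 0 0;0 0 0 0 0 0 0;0 0 0 0 0 0 0"
}}

```text
t: 19.62
eef_pos: [0.5207, 0.3008, 0.0378]
ee_rot: [-3.141, -0.001, 0.295]
force: [-0.2, 0.1, -2.6]
width: 0.0177
gripper_force: 55.0
```

```bash
python3 -c "
from rot import *;rotor('w14')"
```

```text
19.625 [0.52065406 0.30077618 0.03782984] [-3.1412e+00 -9.0000e-04  2.9460e-01] [-0.2   0.09 -2.62]
along 0.0035507735185667582 lat 0.00015551003558273075
[(54, np.int64(300)), (57, np.int64(660)), (60, np.int64(675)), (63, np.int64(649)), (66, np.int64(728)), (69, np.int64(698)), (72, np.int64(710)), (75, np.int64(736)), (78, np.int64(755)), (81, np.int64(765)), (84, np.int64(376)), (87, np.int64(132)), (90, np.int64(87)), (99, np.int64(1)), (102, np.int64(161)), (105, np.int64(130)), (108, np.int64(71))]
near edge [0.05547726 0.05587808 0.05617838] ridge z [np.float64(-36.51), np.float64(-36.44)]
axis y,z,slopes [-0.0001 -0.0126  0.0025  0.0036] 10308
```

{"name": "move_arm", "arguments": {
  "rows": "0 0 0 0 0 -0.005 0;0 0 0 0 0 -0.015 0;0 0 0 0 0 -0.025 0;0 0 0 0 0 -0.03 0;0 0 0 0 0 -0.025 0;0 0 0 0 0 -0.015 0;0 0 0 0 0 -0.005 0;0 0 0 0 0 0 0"
}}

```text
t: 20.68
eef_pos: [0.52, 0.3003, 0.1573]
ee_rot: [-3.142, 0.0, 0.294]
force: [-0.4, -0.5, -2.1]
width: 0.0178
gripper_force: 55.0
```

{"name": "move_arm", "arguments": {
  "rows": "0 0 0 -0.004 0.0115 0 0;0 0 0 -0.008 0.0235 0 0;0 0 0 -0.0133 0.039 0 0;0 0 0 -0.0133 0.039 0 0;0 0 0 -0.0133 0.039 0 0;0 0 0 -0.0133 0.039 0 0;0 0 0 -0.0133 0.039 0 0;0 0 0 -0.0133 0.039 0 0"
}}

```text
t: 21.68
eef_pos: [0.5092, 0.0137, 0.1573]
ee_rot: [3.142, 0.001, 0.294]
force: [0.7, 0.5, -1.5]
width: 0.0178
gripper_force: 55.0
```

{"name": "move_arm", "arguments": {
  "rows": "0 0 0 -0.0133 0.039 0 0;0 0 0 -0.0133 0.039 0 0;0 0 0 -0.0133 0.039 0 0;0 0 0 -0.0133 0.039 0 0;0 0 0 -0.0133 0.039 0 0;0 0 0 -0.0133 0.039 0 0;0 0 0 -0.0095 0.028 0 0;0 0 0 -0.0055 0.0157 0 0"
}}

```text
t: 22.68
eef_pos: [0.4985, -0.2789, 0.157]
ee_rot: [-3.141, 0.001, 0.292]
force: [0.3, 0.1, -1.5]
width: 0.0177
gripper_force: 55.0
```

{"name": "move_arm", "arguments": {
  "rows": "0 0 2 0 0 0 0;0 0 4 0 0 0 0;0 0 4 0 0 0 0;0 0 3.5 0 0 0 0;0 0 2 0 0 0 0;0 0 0 0 0 0 0;0 0 0 0 0 0 0"
}}

```text
t: 23.55
eef_pos: [0.5003, -0.2767, 0.1576]
ee_rot: [-3.142, -0.0, 0.025]
force: [-0.5, 0.3, -1.9]
width: 0.0179
gripper_force: 55.0
```

```bash
python3 -c "
from rot import *;rotor('w15')
Q=np.load('w15.npz')['Q'][:262]
k=(abs(Q[...,1])<.006)&(abs(Q[...,2]+.015)<.012)&(Q[...,0]>.022)&(Q[...,0]<.045);q=Q[k]
print([q[(abs(q[:,0]-x)<.004)&(abs(q[:,1])<.001)][:,2].mean()*1000 for x in(.027,.04)],q[:,1].min(),q[:,1].max())"
```

```text
23.55 [ 0.50027703 -0.27665062  0.15759347] [-3.1416 -0.      0.0249] [-0.49  0.27 -1.89]
along -0.18300368769618464 lat -0.5466623504752605
[(54, np.int64(310)), (57, np.int64(666)), (60, np.int64(649)), (63, np.int64(676)), (66, np.int64(702)), (69, np.int64(719)), (72, np.int64(705)), (75, np.int64(736)), (78, np.int64(759)), (81, np.int64(763)), (84, np.int64(380))]
near edge [0.05546725 0.05582841 0.05616512] ridge z [np.float64(-36.51), np.float64(-36.44)]
axis y,z,slopes [-0.0003 -0.0126 -0.0012  0.0029] 10309
[np.float64(-16.919373427714287), np.float64(-16.942687326831884)] -0.0041958524909316095 0.003748627965087354
```

{"name": "move_arm", "arguments": {
  "rows": "0 0 0 0 0.0011 0.01 0;0 0 0 0 0 0.02 0;0 0 0 0 0 0.025 0;0 0 0 0 0 0.015 0;0 0 0 0 0 0.006 0;0 0 0 0 0 0.003 0;0 0 0 0 0 0 0;0 0 0 0 0 0 0"
}}

```text
t: 24.6
eef_pos: [0.5008, -0.2781, 0.0792]
ee_rot: [3.141, -0.001, 0.024]
force: [0.7, 0.1, -1.8]
width: 0.0175
gripper_force: 55.0
```

```bash
python3 - <<'E'
from ab import *
s,q,Q,P=arbor('w16');print(s['t'],s['eef_pos'],s['ee_rot'],s['force'])
cv2.imwrite('pics/w16c.png',cv2.resize(cv2.imread('pics/w16.png')[0:270,180:480],None,fx=2,fy=2))
E
```

```text
24.6 [ 0.50077947 -0.27808563  0.07924108] [ 3.14126341e+00 -1.17967028e-03  2.40662892e-02] [ 0.67715327  0.09482841 -1.78116004]
```

View pics/w16c.png

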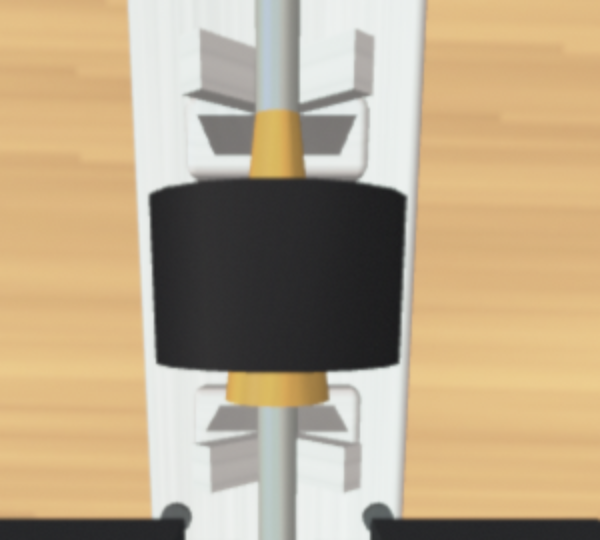

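Arbor is centred over both V notches (post centres at col ~278) and the rotor sits between the posts. I'll lower it gently.

{"name": "move_arm", "arguments": {
  "rows": "0 0 0 0 0 0.003 0;0 0 0 0 0 0.003 0;0 0 0 0 0 0.002 0;0 0 0 0 0 0.001 0;0 0 0 0 0 0.001 0;0 0 0 0 0 0 0;0 0 0 0 0 0 0"
}}

```text
t: 25.52
eef_pos: [0.5004, -0.278, 0.0686]
ee_rot: [3.142, -0.0, 0.024]
force: [0.2, -1.0, -1.6]
width: 0.0176
gripper_force: 55.0
```

{"name": "move_arm", "arguments": {
  "rows": "0 0 0 0 0 0.0005 0;0 0 0 0 0 0.0005 0;0 0 0 0 0 0 0"
}}

```text
t: 25.9
eef_pos: [0.5003, -0.278, 0.0676]
ee_rot: [3.142, -0.0, 0.024]
force: [-0.6, -0.4, -1.5]
width: 0.0176
gripper_force: 55.0
```

{"name": "move_arm", "arguments": {
  "rows": "0 0 0 0 0 0.0005 0;0 0 0 0 0 0.0005 0;0 0 0 0 0 0 0"
}}

```text
t: 26.28
eef_pos: [0.5005, -0.2781, 0.067]
ee_rot: [3.141, -0.0, 0.024]
force: [-1.7, 0.4, 3.6]
width: 0.0177
gripper_force: 55.0
```

{"name": "move_arm", "arguments": {
  "rows": "0 0 0 0 0 0 0;0 0 0 0 0 0 0",
  "squeeze": 5
}}

```text
t: 26.52
eef_pos: [0.5005, -0.2781, 0.0668]
ee_rot: [3.141, -0.0, 0.024]
force: [-1.6, 0.7, 2.9]
width: 0.0179
gripper_force: 5.0
```

{"name": "move_arm", "arguments": {
  "rows": "0 0 0 0 0 0 0.02;0 0 0 0 0 0 0.024;0 0 0 0 0 0 0.03;0 0 0 0 0 0 0.04;0 0 0 0 0 0 0.045;0 0 0 0 0 0 0.045"
}}

```text
t: 27.28
eef_pos: [0.5003, -0.278, 0.0665]
ee_rot: [-3.142, 0.0, 0.024]
force: [0.8, -0.3, -0.0]
width: 0.0444
gripper_force: 0.0
```

{"name": "move_arm", "arguments": {
  "rows": "0 0 0 0 0 -0.005 0.045;0 0 0 0 0 -0.015 0.045;0 0 0 0 0 -0.03 0.045;0 0 0 0 0 -0.03 0.045;0 0 0 0 0 -0.03 0.045;0 0 0 0 0 -0.02 0.045;0 0 0 0 0 0 0.045;0 0 0 0 0 0 0.045"
}}

```text
t: 28.28
eef_pos: [0.5, -0.2778, 0.1966]
ee_rot: [-3.141, -0.0, 0.024]
force: [-0.0, -0.4, -0.0]
width: 0.0448
gripper_force: 0.0
```

```bash
python3 - <<'E'
from h import *
s=arm.get_state();print(s['t'],s['eef_pos'],s['width'],s['force'])
im,d,P=pts('wrist');hsv=cv2.cvtColor(im,cv2.COLOR_BGR2HSV)
o=np.array([.5491,-.2764]);a=.0237;D=np.array([np.cos(a),np.sin(a)]);N=np.array([-D[1],D[0]])
L=(P[...,:2]-o)@D;W=(P[...,:2]-o)@N;Z=P[...,2];v=np.zeros(L.shape,bool);v[:262]=1
g=v&(hsv[...,0]>100)&(hsv[...,0]<130)&(hsv[...,1]>120)&(abs(W)<.03)&(Z>.06)
print('grip',g.sum(),[ (x[g].min(),x[g].max()) for x in(L,W,Z)] if g.any() else '')
for x0 in np.arange(-.04,.085,.006):
    k=v&(abs(L-x0)<.003)&(abs(W)<.03)&(Z>.078)
    t=k&(abs(W)<.004);print(round(x0,3),k.sum(),'z',np.round(np.median(Z[t]),4) if t.any() else None,'W',W[k].min().round(4) if k.any() else'',W[k].max().round(4) if k.any() else'')
k=v&(Z>.09)&(abs(W)<.02)&(L>-.01)&(L<.055);print('rotor L',np.percentile(L[k],[0,1,50,99,100]))
cv2.imwrite('pics/w17.png',im)
E
```

```text
28.275 [ 0.500012   -0.27780368  0.19660117] 0.04478138512511538 [-0.03309552 -0.35589127 -0.01344187]
grip 747 [(np.float64(-0.06190750303435293), np.float64(-0.03443798766517329)), (np.float64(-0.00815080865381486), np.float64(0.008310747372106537)), (np.float64(0.08224351792655582), np.float64(0.09101907533024134))]
-0.04 170 z 0.0892 W -0.0089 0.0082
-0.034 163 z 0.0846 W -0.009 0.0084
-0.028 76 z 0.0836 W -0.0035 0.0036
-0.022 182 z 0.0835 W -0.0181 0.0183
-0.016 374 z 0.0837 W -0.018 0.0182
-0.01 300 z 0.0836 W -0.0298 0.0299
-0.004 79 z 0.0833 W -0.0034 0.0035
0.002 210 z 0.0901 W -0.0103 0.0096
0.008 421 z 0.1037 W -0.0233 0.0227
0.014 528 z 0.1038 W -0.0234 0.0226
0.02 563 z 0.1037 W -0.0232 0.0239
0.026 586 z 0.1039 W -0.023 0.0236
0.032 581 z 0.1038 W -0.0228 0.0232
0.038 234 z 0.0862 W -0.0227 0.0227
0.044 112 z 0.0846 W -0.0047 0.0049
0.05 100 z 0.0837 W -0.0039 0.0041
0.056 268 z 0.0835 W -0.0181 0.0183
0.062 469 z 0.0837 W -0.018 0.0183
0.068 218 z 0.0837 W -0.0179 0.0181
0.074 100 z 0.0835 W -0.0038 0.0033
0.08 47 z 0.0825 W -0.0038 0.0033
rotor L [-0.00024777  0.00171327  0.0217077   0.03661025  0.03686769]
```

View pics/w17.png

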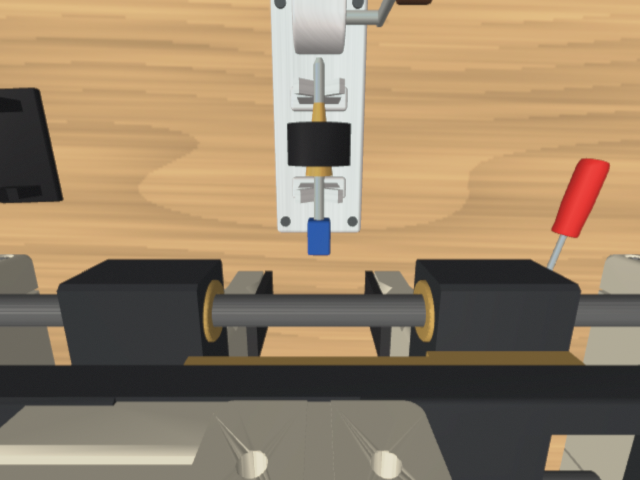

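The arbor (grip at (318,236), tip at (319,62)) rests level in both notches. Its axis is about 79.7 mm high and within 0.5 mm of centre, with the grip middle at x ≈ -48 mm. The rotor at (319,145) is home at about 70 mm from the grip middle, and the gripper is clear.

```bash
python3 -c "
from station import arm;print(arm.job_done())"
```

```text
the job is handed in; nothing more can be done
None
```

I pressed the rotor home on the taper at about 12 N, set the arbor down level in both balancer notches with the rotor still home, and handed the job in at about 28 s; no verdict was returned.

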